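# Cap the welded hose stubs and lock them on the carrier

## Task

The hose stubs welded here are ready for the paint shop: push the black thread cap of every one down until it snaps fully home on its collar. Open the sliding keeper of the grey carrier and set every stub on it, the hole of its foot plate over a pin and the plate lying flat, in one neat side-by-side row: plates square to the carrier, stubs toward its open front edge, no pin left empty between them. Then slide the keeper fully back so that its tongues lock the plates down.

Things in the scene. Friction and masses are not known exactly. Their poses are not given: they have to be found in the camera images.
- carrier: grey steel carrier, fixed on the bench, 108 mm (x) by 300 mm (y); origin under its centre on the bench, z up. Flat top 8 mm above the bench. At its back (+x) a folded flange 24 mm high, inner face at x = +50 mm; its front edge (-x) is open. At each end (y = +-142 mm) a dark carrying bow 35 mm high along x. Four steel pins stand in a row along y at x = +22 mm, 62 mm apart.
- pin_1 (a point): foot of pin 1 of the carrier, on its top surface (carrier frame x = +22 mm, y = -93 mm, z = 8 mm), axes as the carrier's. The pin is 10 mm in diameter and 16.5 mm tall, its upper 4.5 mm tapering to 4 mm diameter.
- pin_2 (a point): foot of pin 2, the same, at carrier y = -31 mm
- pin_3 (a point): foot of pin 3, the same, at carrier y = +31 mm
- pin_4 (a point): foot of pin 4, the same, at carrier y = +93 mm
- keeper (a joint): m, the carrier's keeper, a steel comb sliding along the back flange: 0 = locked, each of its four tongues (8 mm wide, reaching in to carrier x = +29 mm, underside 17 mm above the bench) over the plate on one pin, centred 7 mm to -y of the pin; it grows as the keeper moves to carrier -y; 0.024 = fully open, tongues half-way between the pins, so that plates can go down or come up. About 3 N moves it; it stays put.
- keeper_knob (a point): centre of the keeper's upright black knob, 13 mm diameter, from 29 to 55 mm above the bench (this point 42 mm), at carrier x = +45.5 mm, y = +12 mm less the joint value; axes as the carrier's. Grip it to slide the keeper.
- weldment_1_mid (a point): weldment 1 (0.2 to 0.35 kg; a weldment may be absent): steel foot plate 76 x 44 x 6 mm, upright tube stub 26 mm diameter with a 33 mm collar, black ribbed cap on the thread above: grip it there. This point is on the stub's axis at the collar's upper face, 26 mm above the plate's underside; z up the stub, x toward the hole. From here the plate spans x -18 to +58, y -22 to +22 mm; hole at x = +44 mm.
- weldment_1_hole (a point): centre of the through hole (13 mm diameter) in the foot plate of weldment 1, at the level of the plate's underside; axes as weldment 1's.
- cap_1 (a joint): m, weldment 1's cap above home: 0 = fully home, rim on the collar; 0.014 = highest (it does not come off). Pushed straight down, about 3 N slides it, then a snap ring between some 8 and 2 mm from home needs 8 to 10 N, past which it clicks home and stays; about 10 N pulls it up again. Above the snap ring it stays where left.
- cap_1_top (a point): centre of the flat top of weldment 1's cap, z along the stub. The cap is 31 mm in diameter (32 mm over its ribs) and 26 mm tall, so this point lies 26 mm above the mid point plus the joint value, 52 mm above the plate's underside when home.
- weldment_2_mid (a point): weldment 2, like weldment 1
- weldment_2_hole (a point): centre of the through hole (13 mm diameter) in the foot plate of weldment 2, at the level of the plate's underside; axes as weldment 2's.
- cap_2 (a joint): m, weldment 2's cap above home: 0 = fully home, rim on the collar; 0.014 = highest (it does not come off).
- cap_2_top (a point): centre of the flat top of weldment 2's cap.
- weldment_3_mid (a point): weldment 3, like weldment 1
- weldment_3_hole (a point): centre of the through hole (13 mm diameter) in the foot plate of weldment 3, at the level of the plate's underside; axes as weldment 3's.
- cap_3 (a joint): m, weldment 3's cap above home: 0 = fully home, rim on the collar; 0.014 = highest (it does not come off).
- cap_3_top (a point): centre of the flat top of weldment 3's cap.
- weldment_4_mid (a point): weldment 4, like weldment 1
- weldment_4_hole (a point): centre of the through hole (13 mm diameter) in the foot plate of weldment 4, at the level of the plate's underside; axes as weldment 4's.
- cap_4 (a joint): m, weldment 4's cap above home: 0 = fully home, rim on the collar; 0.014 = highest (it does not come off).
- cap_4_top (a point): centre of the flat top of weldment 4's cap.

How it is judged:
By the outcome, as a careful person would: the job done as asked, in the order asked, and still so for the second after the job is handed in, with the robot touching nothing.
Of weldment_1, weldment_2, weldment_3, weldment_4 only 3 to 4 are there at a start; the rules pass over those that are not, and their reading is None.
At some moment in a run one of weldment_1, weldment_2, weldment_3, weldment_4 may be knocked a few centimetres aside while the robot is not near it.
Once in a run the grip may slacken for a moment while it holds something.
It also fails if it takes over 210 s, if anything falls off the work surface, if the arm or the gripper's body presses on something with over 40 N, if the wrist force passes 120 N, or if a joint passes its speed limit or range.

## Robot

A 6-joint arm with a two-finger parallel gripper is mounted at the origin on the work surface; the furniture and walls round the work are solid. World frame = base frame: x ahead of the robot, y to its left, z up, the work surface at z = 0. Lengths are in m, angles in rad, forces in N, time in s.
With the tool pointing down it reaches from about 0.375 to 0.975 m from the base axis. Payload 3.8 kg.
Tool frame: the origin (TCP) lies on the centre line of the jaws, within the pads' length; the fingertips stand 14 mm ahead of it and the grasp point (between the pads) lies 5 mm behind it; z points along the fingers, y is the line along which they close (so a half turn about z gives the same grasp; the last joint's range is limited). The gripper opens to 85 mm and grips with 20 to 120 N. Pads are 22 mm wide; open, the fingers measure 114 mm over their backs; the gripper's body (76 mm by 85 mm) begins 54 mm behind the grasp point. The pads swing forward as they close: fully open they stand 13 mm farther back than shut.
Start: joints at [-1.176, 0.264, 1.604, -0, 1.274, -0.037], TCP at [0.282, -0.613, 0.245] pointing down, gripper open.
Joint ranges: [-2.63, 2.63], [-0.94, 2.18], [0.31, 2.57], [-1.31, 4.45], [0, 2.66], [-2.55, 2.55]. Speed limits (rad/s): [2.57, 2.57, 3.14, 3.14, 3.14, 3.14].

## Interface

Orientations are given as a rotation vector (axis times angle).
In Python, from workcell import bot, eyes, spot_in gives the robot as it stands.
- The arm moves only by the tool carry_out, never from a script. Its argument "series" is text: rows parted by semicolons, each of 4 numbers parted by spaces: the shift along the world's x, y, z in m, then the turn about the world's z in degrees. In form: tx ty tz roll; .... A call has 1 to 20 rows; each row shifts and turns the commanded pose from where the row before left it; what a row does not reach is not made up. A row lasts 1/8 s, in which the tool goes at most 62.5 mm and 10.7 degrees, less where a joint would pass 70% of its speed; a pose out of reach is approached as far as the arm can. A call is refused whole if a number of a shift passes 0.0625 or a number of a turn 10.7, either way. A call with a gripper value outside its range is refused whole. "jaw" is the gripper command: -1 is shut, 1 is fully open, values between are in proportion, set as the call begins (left out, the last holds). The fingers move at their own pace and stop on an object; "grip_force" is the grip in N (left out, the last holds). Time passes only in rows, so rows that do not move let the fingers close. It gives the time, the measured TCP pose, the force, the opening and the grip force at its end, in the units of the state.
- bot.read_state(): the state, without advancing time (a new reading comes with each control period).
- eyes.read_camera(name): name is "scene" or "top" or "wrist"; returns (picture, depth): 384x512x3 uint8, blue, green, red; 384x512 float32, m along the optical axis (not along the pixel's ray), 0 where there is no reading.
- eyes.get_calibration(name): a dict with "K" (3x3 intrinsics, pixels), "position" and "rotation" of the camera in the world; the wrist camera has in their place "T_tool_cam" (4x4, takes a point from camera to tool coordinates, whose origin is the TCP and whose axes are the flange's). Camera axes: x right, y down, z forward; pixel columns grow to the right and rows downward; lengths in m; the calibration is good to about 2 mm. A picture is of the moment at which its call begins: read the wrist's pose just before it. get_calibration takes no time and is no camera call.
- bot.finish_job(): hands the job in; it is judged then, once.
Trained networks look in the newest picture that a camera, given by its name, has taken for a name from the list of things; names that differ only in an ending like _2 or _b are one class to them, and where a whole thing is asked for, a point or a joint stands for the part that bears it (a point fixed in the world has none). Each returns a list of dicts, best first, with "score" (0 to 1); they miss things now and then, are a little off and sometimes report something else, mostly with a low value. They report only what shows in the picture. A call takes as long as a camera call.
- spot_in(camera, target): "rect" ([centre column, centre row, width, height] in pixels, round what is visible of it).
The state is a dict: "time": time; "q": joint angles; "joint_vel": joint speeds; "joint_torque": joint torques, N m; "tool_pos": TCP position; "tcp_rot": TCP orientation; "wrist_force": force on the tool from outside, world axes, zero at the start; "torque": the same for the moment, N m; "width": opening from 0.0 (shut) to 1.0 (fully open); "grip_force": force on a finger pad.
Only numpy, scipy, OpenCV 4.12 (cv2) and the standard library are available. Lean on these libraries where they do the work, as an engineer would, in place of code of your own. Each camera call takes 0.05 s, during which the arm holds its last target. There are 200 camera calls.

## Working session

There is one attempt and no reset: what is moved stays moved. The work goes in short steps, Python scripts to look and compute and a tool call to move; the robot and the scene stay as the last step left them, time stands still between calls to the robot, and variables do not carry over. Pictures are saved under pics/ and viewed, at most 14 in all, crops included, and the job is handed in when it is done.

Besides the shell and the picture viewer there is one more tool, called after "Call:" by a JSON object that holds its "op" and its "data", one argument or row to a line. carry_out: Moves the arm, as the interface text tells. Its arguments: {"type":"object","properties":{"series":{"type":"string"},"jaw":{"type":"number"},"grip_force":{"type":"number"}},"required":["series"]}

```bash
ls; mkdir -p pics
cat > h.py <<'E'
import numpy as np, cv2
from workcell import bot, eyes, spot_in
from scipy.spatial.transform import Rotation as R
def shot(name):
    s=bot.read_state(); im,d=eyes.read_camera(name); c=eyes.get_calibration(name); K=np.array(c["K"])
    if "position" in c:
        p=np.array(c["position"]); r=np.array(c["rotation"])
        if r.shape!=(3,3): r=R.from_rotvec(r).as_matrix() if r.size==3 else R.from_quat(r).as_matrix()
    else:
        T=np.array(c["T_tool_cam"]); Rt=R.from_rotvec(s["tcp_rot"]).as_matrix()
        p=Rt@T[:3,3]+np.array(s["tool_pos"]); r=Rt@T[:3,:3]
    return im,d,K,p,r
def cloud(d,K,p,r):
    v,u=np.mgrid[:d.shape[0],:d.shape[1]]
    P=np.stack([(u-K[0,2])/K[0,0]*d,(v-K[1,2])/K[1,1]*d,d],-1)@r.T+p
    P[d<=0]=np.nan
    return P
def onz(u,v,z,K,p,r):
    ray=r@np.array([(u-K[0,2])/K[0,0],(v-K[1,2])/K[1,1],1.]); return p+ray*(z-p[2])/ray[2]
E
python3 - <<'E'
from h import *
print(bot.read_state())
for n in("top","scene"):
    im,d,K,p,r=shot(n); cv2.imwrite(f"pics/{n}0.png",im); print(n,p,r.round(2).tolist(),K[0,0])
    P=cloud(d,K,p,r)
    np.savez(f"{n}0.npz",P=P,im=im)
    for t in("cap_1_top","weldment_1_mid","carrier","keeper_knob"):
        for x in spot_in(n,t):
            u,v=x["rect"][:2]; print(t,round(x["score"],2),np.round(x["rect"]),P[int(v),int(u)].round(3))
E
```

```text
pics
{'time': 0.0, 'q': array([-1.17587944e+00,  2.64780941e-01,  1.60539856e+00, -1.21044607e-05,
        1.27366594e+00, -3.68552556e-02]), 'joint_vel': array([ 0.0006189 , -0.0010859 ,  0.00079122,  0.00042652, -0.00193299,
       -0.00023902]), 'joint_torque': array([ 1.45646700e-03, -5.15108836e+01, -3.67320371e+01, -1.72386308e-05,
        1.28930208e-02,  7.27019682e-06]), 'tool_pos': array([ 0.28222702, -0.61239455,  0.24392998]), 'tcp_rot': array([-3.06650219e+00, -6.72501058e-01,  6.47581192e-04]), 'wrist_force': array([ 0.5818368 , -0.1245029 ,  0.35210019]), 'torque': array([-0.02722082, -0.02437594, -0.00393202]), 'grip_force': 0.0, 'width': 0.998723156350267}
top [0.36297937 0.19762793 0.8876396 ] [[-0.02, -0.99, 0.15], [-1.0, 0.02, 0.01], [-0.01, -0.14, -0.99]] 461.41055932351213
cap_1_top 0.58 [262. 120.  18.  18.] [0.621 0.19  0.065]
cap_1_top 0.52 [274. 243.  31.  43.] [0.397 0.173 0.007]
cap_1_top 0.51 [193. 187.  68. 162.] [0.507 0.325 0.009]
weldment_1_mid 0.96 [261. 137.  29.  49.] [0.606 0.194 0.008]
weldment_1_mid 0.28 [319. 240.  32.  41.] [0.403 0.085 0.006]
carrier 0.74 [193. 190.  65. 161.] [0.504 0.325 0.007]
keeper_knob 0.93 [173. 177.  17. 145.] [0.528 0.364 0.008]
scene [ 0.52586711 -0.40692632  0.76518686] [[1.0, -0.0, -0.02], [0.01, -0.75, 0.66], [-0.01, -0.66, -0.75]] 445.4665977153659
cap_1_top 0.51 [304. 205.  18.  21.] [0.62  0.173 0.062]
weldment_1_mid 0.67 [295. 209.  38.  26.] [0.605 0.211 0.003]
carrier 0.72 [248. 168. 130.  48.] [0.502 0.338 0.006]
keeper_knob 0.63 [264. 155. 108.  20.] [0.541 0.364 0.02 ]
keeper_knob 0.39 [250. 170. 128.  54.] [0.507 0.331 0.006]
```

View pics/top0.png

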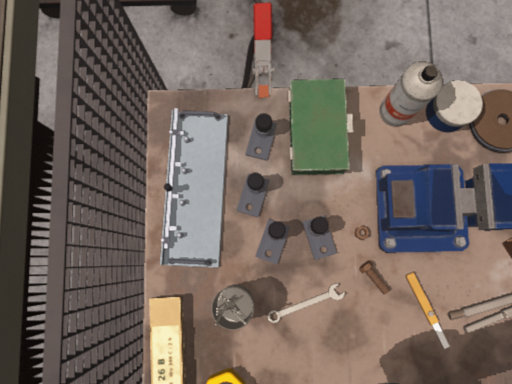

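View pics/scene0.png

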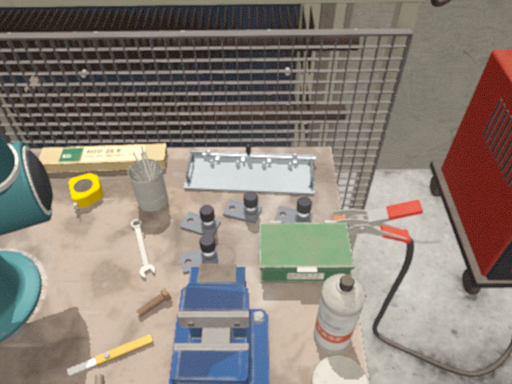

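Four weldments (caps at about (264,122), (256,182), (277,231) and (319,226) in the top view), with their holes below them in the image. The carrier is at the left with its flange toward +y, close to a wire fence.

Run:
```python
from h import *
z=np.load("top0.npz");P=z["P"];im=z["im"]
for u,v in[(264,122),(256,182),(277,231),(319,226)]:
    w=P[v-9:v+10,u-9:u+10].reshape(-1,3); k=w[:,2]>0.045; print("cap",w[k].mean(0).round(4),np.percentile(w[k,2],[50,90]).round(4),k.sum())
for n,u,v in[("hole",258,150),("hole",250,208),("hole",265,256),("hole",320,251),("bench",235,280),("plate",262,145),("corner",228,116),("corner",219,265),("corner",172,112),("corner",164,262),("knob",167,187),("fence",152,100),("fence",148,280)]:
    print(n,P[v,u].round(4))
# fence extents y at x 0.35..0.65, by height
m=(P[...,0]>.35)&(P[...,0]<.65)&(P[...,1]>.3)
for a in(.03,.1,.2,.3,.4):
    k=m&(P[...,2]>a)&(P[...,2]<a+.1); print(a,np.percentile(P[k][:,1],[0,1,10,50]).round(3) if k.any() else None)
# bench noise
print(P[270:290,225:245,2].std(),P[270:290,225:245,2].mean(), eyes.get_calibration("wrist"))
```

```text
cap [0.6187 0.1877 0.0623] [0.064  0.0661] 246
cap [0.5082 0.2049 0.0617] [0.0627 0.0646] 232
cap [0.419  0.1683 0.0626] [0.063  0.0649] 225
cap [0.4258 0.0924 0.0643] [0.0656 0.0676] 244
hole [ 0.5807  0.198  -0.0012]
hole [0.4656 0.2156 0.0005]
hole [0.373  0.1885 0.0053]
hole [0.3807 0.0836 0.001 ]
bench [0.3291 0.246  0.0029]
plate [0.5892 0.19   0.0046]
corner [ 6.512e-01  2.566e-01 -2.000e-04]
corner [0.3576 0.2761 0.0022]
corner [0.6537 0.3641 0.024 ]
corner [0.365  0.3799 0.0071]
knob [0.5004 0.3655 0.0574]
fence [0.6867 0.4086 0.0027]
fence [ 0.3316  0.4116 -0.0007]
0.03 [0.3   0.308 0.455 0.461]
0.1 [0.453 0.455 0.458 0.462]
0.2 [0.451 0.452 0.454 0.461]
0.3 [0.474 0.474 0.475 0.475]
0.4 [0.474 0.475 0.476 0.479]
nan nan {'K': array([[339.82976868,   0.        , 258.87768023],
       [  0.        , 339.82976868, 194.86110454],
       [  0.        ,   0.        ,   1.        ]]), 'T_tool_cam': array([[ 3.30229189e-04, -9.59180293e-01, -2.82795079e-01,
         7.04042258e-02],
       [ 9.99999709e-01,  1.22174253e-04,  7.53343933e-04,
         1.87325130e-04],
       [-6.88042377e-04, -2.82795246e-01,  9.59180054e-01,
        -1.27282920e-01],
       [ 0.00000000e+00,  0.00000000e+00,  0.00000000e+00,
         1.00000000e+00]])}
```

Call:
{"op": "carry_out", "data": {
  "series": "0 0 0.05 0; 0 0 0.04 0; 0.01 0.05 0 4; 0.01 0.05 0 4; 0.015 0.055 0 5; 0.015 0.055 0 5; 0.015 0.055 0 5; 0.018 0.055 0 5; 0.018 0.055 0 5; 0.018 0.055 0 5; 0.018 0.055 0 5; 0.018 0.055 0 5; 0.018 0.055 0 5; 0.018 0.055 0 5; 0.018 0.055 0 5; 0.01 0.057 0 2.3; 0 0 0 0; 0 0 0 0",
  "jaw": -1,
  "grip_force": 40
}}

```text
time: 2.75
tool_pos: [0.5013, 0.1488, 0.3352]
tcp_rot: [2.22, 2.223, -0.001]
wrist_force: [0.5, -0.6, -0.5]
width: 0.0
grip_force: 0.0
```

Run:
```python
from h import *
s=bot.read_state(); print(s["tool_pos"],R.from_rotvec(s["tcp_rot"]).as_matrix().round(3).tolist(),s["q"])
im,d,K,p,r=shot("wrist"); cv2.imwrite("pics/w0.png",im); np.savez("w0.npz",P=cloud(d,K,p,r),im=im,K=K,p=p,r=r)
for t in("cap_1_top","weldment_1_mid","weldment_1_hole","pin_1","keeper_knob","carrier"):
    for x in spot_in("wrist",t): print(t,round(x["score"],2),np.round(x["rect"]))
```

```text
[0.5012692  0.14882445 0.33517886] [[-0.001, 1.0, -0.0], [1.0, 0.001, -0.001], [-0.001, -0.0, -1.0]] [ 2.41400885e-01 -7.02130351e-02  1.80471816e+00 -6.85889803e-04
  1.40759439e+00  2.40038736e-01]
cap_1_top 0.58 [362. 125.  30.  26.]
weldment_1_mid 0.85 [342. 116.  71.  46.]
weldment_1_mid 0.41 [184. 130.  64.  48.]
weldment_1_hole 0.61 [339. 114.  68.  49.]
weldment_1_hole 0.32 [201. 200.  29.  27.]
pin_1 0.62 [265.  32. 254.  62.]
pin_1 0.22 [339. 115.  72.  49.]
carrier 0.62 [265.  32. 258.  64.]
```

View pics/w0.png

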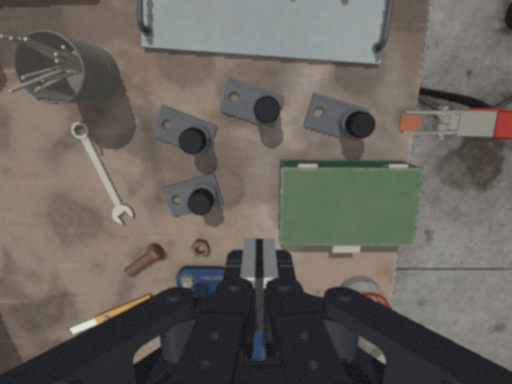

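The wrist view shows the caps at about (360,124), (266,109), (193,140) and (200,201), with the holes to their left. I'll measure the caps, holes and plate angles.

```bash
cat >> h.py <<'E'
def weld(im,P,K,p,r,cx,cy):
    """cap centre near cx,cy (world) -> cap xyz, hole xy, plate angle(deg)"""
    k=(np.hypot(P[...,0]-cx,P[...,1]-cy)<.035)&(P[...,2]>.048)&(P[...,2]<.075)
    z=np.median(P[...,2][k]); k&=np.abs(P[...,2]-z)<.006
    z=np.median(P[...,2][k])
    c=np.median(P[k],0)
    v,u=np.nonzero(k); (uu,vv),rad=cv2.minEnclosingCircle(np.stack([u,v],1).astype(np.float32))
    c2=onz(uu,vv,z,K,p,r)
    i=im.astype(int); near=(np.hypot(P[...,0]-cx,P[...,1]-cy)<.075)&(P[...,2]<.02)
    m=near&(i[...,0]>=i[...,2]-2)&(i.sum(-1)>110)
    m=cv2.morphologyEx(m.astype(np.uint8),cv2.MORPH_OPEN,np.ones((3,3)))
    n,l,st,_=cv2.connectedComponentsWithStats(m)
    if n<2: return c,c2,None,None,None
    j=1+np.argmax(st[1:,4]); v,u=np.nonzero(l==j)
    q=np.array([onz(a,b,.006,K,p,r)[:2] for a,b in zip(u,v)])
    rect=cv2.minAreaRect((q*1e3).astype(np.float32))
    # hole: inner contour
    cs,h=cv2.findContours((l==j).astype(np.uint8),cv2.RETR_CCOMP,cv2.CHAIN_APPROX_NONE)
    holes=[]
    for a,b in zip(cs,h[0]):
        if b[3]>=0 and len(a)>8:
            (uu,vv),rr=cv2.minEnclosingCircle(a); holes.append((onz(uu,vv,.006,K,p,r)[:2].round(4).tolist(),round(rr,1)))
    return c,c2,rect,holes,rad
E
cat > m.py <<'E'
from h import *
import sys
z=np.load(sys.argv[1]);P=z["P"];a=(z["im"],P,z["K"],z["p"],z["r"])
for c in eval(sys.argv[2]):
    c1,c2,rect,holes,rad=weld(*a,*c)
    print("cap",c1.round(4),c2.round(4),"r",rad,"rect",np.round(rect[0],1),np.round(rect[1],1),round(rect[2],1),holes)
    for h,_ in holes:
        dv=np.array(h)-c2[:2]; print("   d",np.hypot(*dv).round(4),"ang",np.degrees(np.arctan2(dv[1],dv[0])).round(1))
E
python3 m.py w0.npz "[(.6187,.1877),(.5082,.2049),(.419,.1683),(.4258,.0924)]"
```

```text
cap [0.6186 0.1872 0.0621] [0.619  0.1867 0.0621] r 13.924345970153809 rect [598. 192.] [43.1 70.1] 73.8 [([0.5774, 0.1982], 6.4)]
   d 0.0432 ang 164.5
cap [0.5081 0.2038 0.0605] [0.5081 0.2043 0.0605] r 13.852729797363281 rect [490.  209.1] [43.1 74.2] 72.0 [([0.4677, 0.2154], 7.2)]
   d 0.0419 ang 164.6
cap [0.4194 0.1672 0.0607] [0.4195 0.1676 0.0607] r 13.509356498718262 rect [400.8 173.2] [43.1 74.9] 69.3 [([0.3781, 0.1827], 7.5)]
   d 0.044 ang 160.0
cap [0.4261 0.0914 0.0633] [0.426  0.0917 0.0633] r 12.431218147277832 rect [407.1  85.1] [75.3 43.4] 15.9 [([0.3848, 0.0788], 5.6)]
   d 0.0432 ang -162.6
```

Call:
{"op": "carry_out", "data": {
  "series": "0.0235 0.0076 -0.048 0; 0.0235 0.0076 -0.048 0; 0.0235 0.0076 -0.048 0; 0.0235 0.0076 -0.048 0; 0.0235 0.0078 -0.048 0; 0 0 0 0; 0 0 0 0; 0 0 -0.005 0; 0 0 -0.005 0; 0 0 -0.005 0; 0 0 -0.005 0; 0 0 -0.005 0; 0 0 -0.004 0; 0 0 0 0"
}}

```text
time: 4.85
tool_pos: [0.6191, 0.1872, 0.0661]
tcp_rot: [2.221, 2.222, 0.0]
wrist_force: [0.4, -0.6, 0.7]
width: 0.0
grip_force: 0.6
```

Call:
{"op": "carry_out", "data": {
  "series": "0 0 -0.003 0; 0 0 -0.002 0; 0 0 0 0"
}}

```text
time: 5.22
tool_pos: [0.6196, 0.1873, 0.0659]
tcp_rot: [2.22, 2.222, 0.001]
wrist_force: [-10.2, -2.7, 25.4]
width: 0.005
grip_force: 12.4
```

Call:
{"op": "carry_out", "data": {
  "series": "0 0 0.018 0; 0 0 0.02 0; -0.037 0.0057 0 0; -0.037 0.0057 0 0; -0.037 0.0057 0 0; 0 0 0 0; 0 0 0 0; 0 0 -0.006 0; 0 0 -0.006 0; 0 0 -0.006 0; 0 0 -0.006 0; 0 0 -0.006 0; 0 0 -0.004 0; 0 0 -0.004 0; 0 0 0 0"
}}

```text
time: 7.1
tool_pos: [0.5087, 0.2044, 0.0658]
tcp_rot: [2.22, 2.222, -0.0]
wrist_force: [-11.3, -6.1, 31.5]
width: 0.003
grip_force: 15.7
```

Call:
{"op": "carry_out", "data": {
  "series": "0 0 0.018 0; 0 0 0.02 0; -0.03 -0.0123 0 0; -0.03 -0.0123 0 0; -0.029 -0.0123 0 0; 0 0 0 0; 0 0 0 0; 0 0 -0.006 0; 0 0 -0.006 0; 0 0 -0.006 0; 0 0 -0.006 0; 0 0 -0.006 0; 0 0 -0.004 0; 0 0 -0.004 0; 0 0 0 0"
}}

```text
time: 8.98
tool_pos: [0.4199, 0.1676, 0.0657]
tcp_rot: [-2.22, -2.222, 0.001]
wrist_force: [-14.1, -5.7, 40.1]
width: 0.002
grip_force: 19.7
```

Call:
{"op": "carry_out", "data": {
  "series": "0 0 0.018 0; 0 0 0.02 0; 0.002 -0.025 0 0; 0.002 -0.025 0 0; 0.0025 -0.0256 0 0; 0 0 0 0; 0 0 0 0; 0 0 -0.006 0; 0 0 -0.006 0; 0 0 -0.006 0; 0 0 -0.006 0; 0 0 -0.006 0; 0 0 -0.004 0; 0 0 -0.004 0; 0 0 0 0"
}}

```text
time: 10.85
tool_pos: [0.4269, 0.0922, 0.0658]
tcp_rot: [-2.221, -2.222, -0.001]
wrist_force: [-15.1, -0.3, 40.2]
width: 0.002
grip_force: 20.1
```

Call:
{"op": "carry_out", "data": {
  "series": "0 0 0.04 0; 0 0 0.05 0; 0.008 0.02 0.05 -10; 0.008 0.02 0.05 -10; 0.008 0.02 0.04 -10; 0.008 0.021 0 -10; 0.008 0.021 0 -10; 0.008 0.021 0 -10; 0.008 0.021 0 -10; 0.008 0.021 0 -10; 0.009 0.022 0 -10; 0 0 0 0; 0 0 0 0",
  "jaw": 0.2
}}

```text
time: 12.48
tool_pos: [0.4982, 0.2782, 0.2906]
tcp_rot: [3.141, 0.005, -0.002]
wrist_force: [-0.1, -0.8, -0.9]
width: 0.6
grip_force: 0.0
```

```bash
python3 - <<'E'
from h import *
s=bot.read_state(); print(s["tool_pos"],R.from_rotvec(s["tcp_rot"]).as_matrix().round(3).tolist(),s["q"],s["wrist_force"])
im,d,K,p,r=shot("wrist"); cv2.imwrite("pics/w1.png",im); P=cloud(d,K,p,r); np.savez("w1.npz",P=P,im=im,K=K,p=p,r=r)
for t in("pin_1","keeper_knob","weldment_1_mid"):
    for x in spot_in("wrist",t): print(t,round(x["score"],2),np.round(x["rect"]))
E
python3 m.py w1.npz "[(.6187,.1877),(.5082,.2049),(.419,.1683),(.4258,.0924)]"
```

```text
[0.49818075 0.27823822 0.29058   ] [[1.0, 0.003, -0.001], [0.003, -1.0, -0.001], [-0.001, 0.001, -1.0]] [ 4.65958752e-01  4.23280078e-02  1.77413903e+00 -4.53508535e-04
  1.32646649e+00  2.03373920e+00] [-0.0932037  -0.81970919 -0.89974142]
pin_1 0.58 [224. 133. 104. 266.]
keeper_knob 0.98 [184. 121.  26. 240.]
weldment_1_mid 0.84 [335.  63.  62.  76.]
cap [0.6204 0.1873 0.0505] [0.6208 0.1885 0.0505] r 16.29506492614746 rect [601.  192.1] [43.6 74.8] 74.3 [([0.5767, 0.1989], 8.4)]
   d 0.0453 ang 166.7
cap [0.5101 0.2042 0.0504] [0.51   0.2043 0.0504] r 13.797745704650879 rect [490.6 209.8] [43.7 74.7] 72.2 [([0.4685, 0.2177], 6.3)]
   d 0.0436 ang 162.1
cap [0.4205 0.1675 0.0505] [0.4203 0.1673 0.0505] r 12.65041732788086 rect [406.  172.2] [44.4 66.4] 69.6 []
cap [0.427  0.091  0.0506] [0.427  0.091  0.0506] r 12.971221923828125 rect [407.7  85.6] [76. 44.] 15.9 []
```

View pics/w1.png

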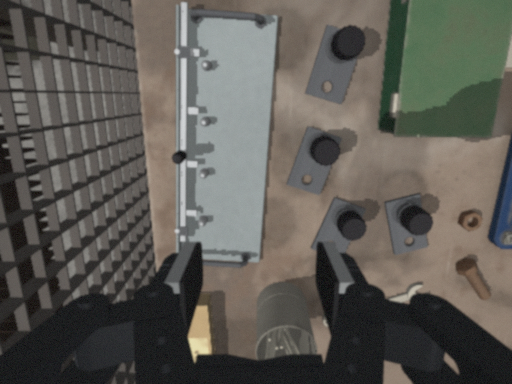

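All four caps now read home height. Pins at about (206,66), (204,122), (204,173) and (200,219), knob at (180,157). Measuring those more precisely.

Run:
```python
from h import *
z=np.load("w1.npz");P=z["P"];K,p,r=z["K"],z["p"],z["r"];im=z["im"]
for u,v in[(206,66),(204,122),(204,173),(200,219)]:
    w=P[v-9:v+10,u-9:u+10]; k=w[...,2]>.016
    a,b=np.nonzero(k); print("pin px",(b+u-9).mean().round(1),(a+v-9).mean().round(1),k.sum(),w[k].mean(0).round(4),w[k][:,2].max().round(4), onz(u,v,.0245,K,p,r)[:2].round(4))
w=P[145:170,168:192]; k=w[...,2]>.045; print("knob",w[k].mean(0).round(4),k.sum())
# carrier top surface plane: z .004-.012 grey region, rect
k=(P[...,2]>.003)&(P[...,2]<.013)&(P[...,1]>.25)&(P[...,1]<.40)&(im.sum(-1)>330)&(im[...,0]>=im[...,2])
k=cv2.morphologyEx(k.astype(np.uint8),cv2.MORPH_OPEN,np.ones((5,5)))
n,l,st,_=cv2.connectedComponentsWithStats(k);j=1+np.argmax(st[1:,4]);print(np.median(P[l==j][:,2]))
v,u=np.nonzero(l==j);q=np.array([onz(a,b,.008,K,p,r)[:2] for a,b in zip(u,v)])*1e3
print(cv2.minAreaRect(q.astype(np.float32)))
# front edge line fit: min y per x row
xs=np.arange(380,640,10);f=[];
for x in xs:
    m=np.abs(q[:,0]-x)<2; f.append(q[m,1].min() if m.any() else np.nan)
f=np.array(f);g=~np.isnan(f);c=np.polyfit(xs[g],f[g],1);print("front slope deg",np.degrees(np.arctan(c[0])),np.polyval(c,500), (f-np.polyval(c,xs)).round(1))
cv2.imwrite("pics/c1.png",cv2.resize(im[0:280,150:300],None,fx=2.1,fy=2.1,interpolation=cv2.INTER_CUBIC))
```

```text
pin px 205.0 64.3 70 [0.6004 0.3362 0.0204] 0.0243 [0.5983 0.3346]
pin px 203.2 120.9 62 [0.5396 0.3407 0.0206] 0.0234 [0.5387 0.3393]
pin px 201.7 172.8 60 [0.4788 0.3452 0.0204] 0.0241 [0.4795 0.3418]
pin px 198.3 217.9 86 [0.421  0.3522 0.0195] 0.0245 [0.4214 0.3492]
knob [0.5031 0.3656 0.0521] 114
0.006494721817534133
((508.88720703125, 311.28948974609375), (89.05635833740234, 278.40936279296875), 86.20460510253906)
front slope deg -3.7621042163229412 267.85605863728307 [ 0.5 -0.1 -0.7  0.  -0.5  0.2 -0.4  0.4 -0.2  0.6  0.1 -0.4  0.3 -0.1
 -0.5  0.2 -0.2  0.6  1.4 -0.2 -0.5  0.3 -0.1 -0.4 -0.6  0.2]
```

View pics/c1.png

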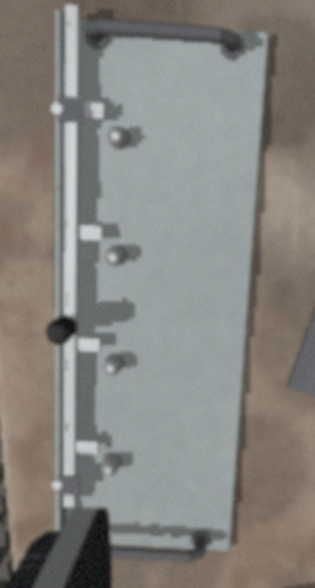

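Keeper is near locked. Carrier axis turned −3.8°, pin mean (0.5105, 0.3433). Approaching the knob.

Call:
{"op": "carry_out", "data": {
  "series": "0.001 0.022 -0.03 -2; 0.001 0.022 -0.03 -1.9; 0.001 0.022 -0.03 0; 0.001 0.022 -0.03 0; 0 0 -0.03 0; 0 0 -0.03 0; 0 0 -0.03 0; 0 0 -0.016 0; 0 0 -0.016 0; 0 0 0 0; 0 0 0 0",
  "jaw": 0.2
}}

```text
time: 14.05
tool_pos: [0.5032, 0.3672, 0.0503]
tcp_rot: [-3.139, 0.106, -0.002]
wrist_force: [0.4, 0.0, 0.6]
width: 0.599
grip_force: 0.0
```

Call:
{"op": "carry_out", "data": {
  "series": "0 0 0 0; 0 0 0 0; 0 0 0 0; 0 0 0 0; 0 0 0 0; 0 0 0 0",
  "jaw": -1,
  "grip_force": 40
}}

```text
time: 14.8
tool_pos: [0.503, 0.3674, 0.0502]
tcp_rot: [-3.139, 0.106, -0.002]
wrist_force: [-0.8, 0.5, 5.3]
width: 0.135
grip_force: 39.3
```

Call:
{"op": "carry_out", "data": {
  "series": "0.004 -0.00026 0 0; 0.004 -0.00026 0 0; 0.004 -0.00026 0 0; 0.004 -0.00026 0 0; 0.004 -0.00026 0 0; 0 0 0 0"
}}

```text
time: 15.55
tool_pos: [0.5222, 0.3661, 0.0502]
tcp_rot: [-3.139, 0.106, 0.001]
wrist_force: [-3.7, 1.1, 6.8]
width: 0.13
grip_force: 39.5
```

Call:
{"op": "carry_out", "data": {
  "series": "0.002 -0.0001 0 0; 0.002 -0.0001 0 0; 0.002 -0.0001 0 0; 0 0 0 0"
}}

```text
time: 16.05
tool_pos: [0.5225, 0.3661, 0.0501]
tcp_rot: [3.139, -0.107, -0.018]
wrist_force: [-19.1, 3.3, 18.6]
width: 0.13
grip_force: 40.7
```

Call:
{"op": "carry_out", "data": {
  "series": "-0.002 0 0 0; 0 0 0 0; 0 0 0 0; 0 0 0.03 0; 0 0 0.05 0; 0 0 0.05 0; 0 0 0 0",
  "jaw": 0.2
}}

```text
time: 16.92
tool_pos: [0.5302, 0.3669, 0.1854]
tcp_rot: [-3.134, 0.107, -0.014]
wrist_force: [0.5, -0.5, -0.2]
width: 0.596
grip_force: 0.0
```

```bash
python3 - <<'E'
from h import *
P=np.load("w0.npz")["P"]
k=(P[...,0]>.54)&(P[...,0]<.78)&(P[...,1]<.165)&(P[...,1]>0)&(P[...,2]>.02)
q=P[k];print(np.percentile(q,[0,1,50,99,100],axis=0).round(3))
im,d,K,p,r=shot("wrist"); P=cloud(d,K,p,r); np.savez("w2.npz",P=P,im=im,K=K,p=p,r=r)
cv2.imwrite("pics/w2.png",im)
E
python3 m.py w2.npz "[(.6195,.1877)]"
```

```text
[[0.54  0.023 0.02 ]
 [0.54  0.03  0.032]
 [0.596 0.105 0.057]
 [0.698 0.161 0.403]
 [0.701 0.162 0.405]]
cap [0.6202 0.1899 0.0505] [0.6199 0.1877 0.0505] r 23.711910247802734 rect [601.  193.6] [45.2 75. ] 74.4 [([0.5781, 0.1999], 9.3)]
   d 0.0435 ang 163.8
```

View pics/w2.png

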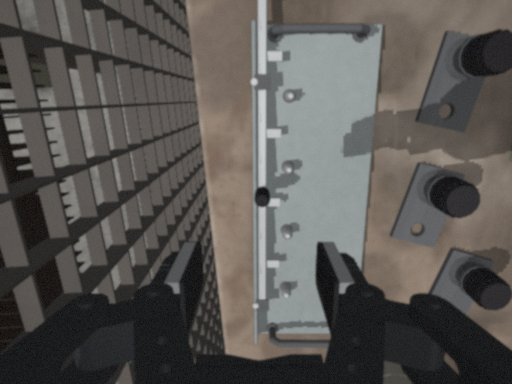

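The tongues now sit midway between the pins, so the keeper is open. Pins are at about (290,97), (289,168), (287,232) and (285,292). I'll refine them from this closer view.

Run:
```python
from h import *
z=np.load("w2.npz");P=z["P"];K,p,r=z["K"],z["p"],z["r"];im=z["im"]
A=[]
for u,v in[(290,97),(289,168),(287,232),(285,292)]:
    k=np.zeros(P.shape[:2],bool); k[v-12:v+13,u-11:u+12]=True; k&=P[...,2]>.0185
    a,b=np.nonzero(k); q=onz(b.mean(),a.mean(),.023,K,p,r)[:2]; A.append(q); print(b.mean().round(1),a.mean().round(1),k.sum(),q.round(4),P[k].mean(0).round(4))
A=np.array(A); m=A.mean(0); d=np.linalg.svd(A-m)[2][0]; print(m,np.degrees(np.arctan(d[1]/d[0])),np.diff(A,axis=0))
```

```text
289.3 94.7 108 [0.6005 0.3371] [0.6005 0.3369 0.021 ]
287.7 168.0 88 [0.5397 0.3411] [0.5393 0.341  0.0211]
286.5 233.3 77 [0.4789 0.3449] [0.478  0.3448 0.021 ]
285.1 292.1 65 [0.4179 0.349 ] [0.4167 0.3489 0.0211]
[0.50923365 0.34300666] -3.725935024999657 [[-0.06088652  0.00402709]
 [-0.06077841  0.00383095]
 [-0.06099973  0.00407963]]
```

Call:
{"op": "carry_out", "data": {
  "series": "0.011 -0.022 0 10; 0.011 -0.022 0 10; 0.011 -0.022 0 10; 0.011 -0.022 0 10; 0.011 -0.022 0 10; 0.011 -0.022 0 10; 0.011 -0.022 0 10; 0.0127 -0.0254 0 8; 0 0 0 0; 0 0 0 0",
  "jaw": 0.2
}}

```text
time: 18.23
tool_pos: [0.6152, 0.1857, 0.1776]
tcp_rot: [-2.508, -1.89, 0.004]
wrist_force: [-1.3, 0.2, 0.3]
width: 0.597
grip_force: 0.0
```

Call:
{"op": "carry_out", "data": {
  "series": "0.0046 0.002 -0.04 0; 0 0 -0.04 0; 0 0 -0.03 0; 0 0 -0.016 0; 0 0 -0.015 0; 0 0 0 0; 0 0 0 0",
  "jaw": 0.2
}}

```text
time: 19.1
tool_pos: [0.6218, 0.1881, 0.0395]
tcp_rot: [2.506, 1.893, 0.003]
wrist_force: [0.1, 0.3, 0.3]
width: 0.602
grip_force: 0.0
```

Call:
{"op": "carry_out", "data": {
  "series": "0 0 0 0; 0 0 0 0; 0 0 0 0; 0 0 0 0; 0 0 0 0",
  "jaw": -1,
  "grip_force": 60
}}

```text
time: 19.73
tool_pos: [0.6219, 0.188, 0.0399]
tcp_rot: [2.506, 1.893, 0.004]
wrist_force: [-0.8, -0.5, 5.3]
width: 0.336
grip_force: 60.0
```

Call:
{"op": "carry_out", "data": {
  "series": "0 0 0.01 0; 0 0 0.02 0; 0 0 0.025 0; 0 0 0.025 0; 0 0 0 -8; 0 0 0 -9; 0 0 0 -9; -0.0034 0.015 0 -9; -0.0034 0.015 0 -9; -0.0034 0.015 0 -9; -0.0034 0.015 0 -9; -0.0034 0.015 0 -8; -0.0034 0.015 0 -8; -0.0034 0.015 0 0; 0 0 0 0; 0 0 0 0; 0 0 0 0"
}}

```text
time: 21.85
tool_pos: [0.5971, 0.2921, 0.1182]
tcp_rot: [3.139, -0.106, -0.0]
wrist_force: [0.1, -0.9, -3.3]
width: 0.337
grip_force: 59.5
```

```bash
cat > now.py <<'E'
from h import *
import sys
s=bot.read_state(); v=s["tcp_rot"]; M=R.from_rotvec(v).as_matrix()
print(np.round(s["tool_pos"],4),"yaw",np.degrees(np.arctan2(M[1,0],M[0,0])).round(2),"F",np.round(s["wrist_force"],1),"w",round(s["width"],3),s["grip_force"])
if len(sys.argv)>1:
    n=sys.argv[1]; im,d,K,p,r=shot("wrist"); cv2.imwrite(f"pics/{n}.png",im); np.savez(n+".npz",P=cloud(d,K,p,r),im=im,K=K,p=p,r=r)
E
python3 now.py w3
```

```text
[0.5971 0.2921 0.1182] yaw -3.85 F [ 0.1 -0.9 -3.3] w 0.337 59.487072229385376
```

View pics/w3.png

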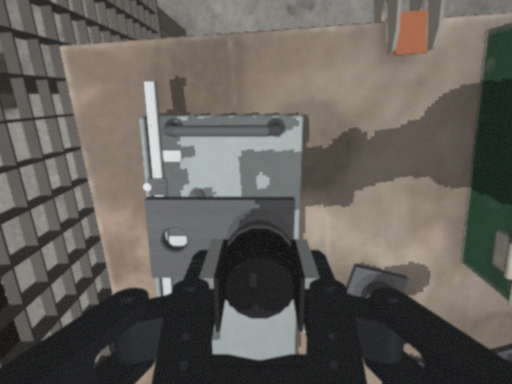

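The held plate shows its hole at about (176,239) and its far edge along row 198. I can measure the in-hand pose from those.

```bash
cat > hand.py <<'E'
from h import *
import sys
n=sys.argv[1]; hu,hv=map(int,sys.argv[2:4]); dz=float(sys.argv[4]) # plate top below TCP
z=np.load(n+".npz");im=z["im"];K,p,r=z["K"],z["p"],z["r"];P=z["P"]
s=bot.read_state(); zt=s["tool_pos"][2]-dz
w=P[hv-25:hv+26,hu-22:hu+23,2]; print("plate top z model",round(zt,4),"depth",np.nanmedian(w[w>zt-.02]).round(4))
g=cv2.cvtColor(im,cv2.COLOR_BGR2GRAY)
m=np.abs(P[...,2]-zt)<.012; m[:, 310:]=False; m[:100]=False; m[300:]=False
m=m.astype(np.uint8); cs,h=cv2.findContours(m,cv2.RETR_CCOMP,cv2.CHAIN_APPROX_NONE)
for a,b in zip(cs,h[0]):
    if b[3]>=0 and len(a)>20 and cv2.pointPolygonTest(a,(float(hu),float(hv)),True)>-10:
        c,ax,_=cv2.fitEllipse(a); q=onz(*c,zt,K,p,r); print("hole px",np.round(c,1),np.round(ax,1),"world",q[:2].round(4),"rel TCP",(q-s["tool_pos"])[:2].round(4))
# far edge
us=np.arange(170,285,3);e=[]
for u in us:
    col=np.nonzero(m[120:290,u])[0]; e.append(col.min()+120 if len(col) else np.nan)
e=np.array(e);ok=~np.isnan(e); ok&=np.abs(e-np.nanmedian(e))<4
q=np.array([onz(u,v,zt,K,p,r)[:2] for u,v in zip(us[ok],e[ok])]); c=np.polyfit(q[:,1],q[:,0],1); print("edge dir deg",90-np.degrees(np.arctan(c[0])),ok.sum(),"resid",np.std(q[:,0]-np.polyval(c,q[:,1])), "perp dist edge from TCP",(np.polyval(c,s["tool_pos"][1])-s["tool_pos"][0]).round(4))
E
python3 hand.py w3 176 239 0.034
```

```text
plate top z model 0.0842 depth 0.082
hole px [175.7 236.4] [18.5 24.2] world [0.6008 0.3337] rel TCP [0.0037 0.0415]
edge dir deg 85.93130376787346 39 resid 0.00012256639158050961 perp dist edge from TCP 0.0225
```

Call:
{"op": "carry_out", "data": {
  "series": "0.0004 0.001 -0.02 0; 0 0 -0.02 0; 0 0 -0.01 0; 0 0 -0.005 0; 0 0 -0.005 0; 0 0 0 0"
}}

```text
time: 22.65
tool_pos: [0.5976, 0.2938, 0.0582]
tcp_rot: [-3.14, 0.106, -0.0]
wrist_force: [-0.3, -0.2, -4.0]
width: 0.336
grip_force: 59.4
```

```bash
python3 now.py
```

```text
[0.5976 0.2938 0.0582] yaw -3.86 F [-0.3 -0.2 -4. ] w 0.336 59.43178832530975
```

The pin is in the hole with no force on the wrist. Continuing down.

Call:
{"op": "carry_out", "data": {
  "series": "0 0 -0.003 0; 0 0 -0.003 0; 0 0 -0.003 0; 0 0 -0.002 0; 0 0 -0.001 0; 0 0 0 0"
}}

```text
time: 23.4
tool_pos: [0.5977, 0.2939, 0.0479]
tcp_rot: [-3.14, 0.106, -0.001]
wrist_force: [-3.7, -2.0, 6.0]
width: 0.334
grip_force: 60.5
```

Call:
{"op": "carry_out", "data": {
  "series": "0 0 0 0; 0 0 0 0; 0 0 0.02 0; 0 0 0.05 0; 0 0 0.03 0; -0.011 -0.018 0.005 10; -0.011 -0.018 0.005 10; -0.011 -0.018 0.005 10; -0.011 -0.018 0.005 10; -0.011 -0.018 0.005 10; -0.011 -0.018 0.005 10; -0.011 -0.018 0.006 10; -0.0117 -0.018 0.006 6.2; 0 0 0 0; 0 0 0 0",
  "jaw": 0.2
}}

```text
time: 25.28
tool_pos: [0.5093, 0.1501, 0.1892]
tcp_rot: [2.537, 1.852, 0.003]
wrist_force: [0.6, 0.3, -0.6]
width: 0.601
grip_force: 0.0
```

```bash
python3 now.py w4; python3 m.py w4.npz "[(.5085,.2043),(.42,.168)]"
python3 - <<'E'
from h import *
z=np.load("w4.npz");P=z["P"]
k=(P[...,2]>.045)&(P[...,2]<.075)&(P[...,1]>.27)&(P[...,1]<.33)&(P[...,0]>.55);print("placed cap",P[k].mean(0) if k.any() else 0)
E
```

```text
[0.5093 0.1501 0.1892] yaw 72.25 F [ 0.6  0.3 -0.6] w 0.601 0.0
cap [0.5091 0.2042 0.0505] [0.509  0.2042 0.0505] r 19.355981826782227 rect [489.9 209.7] [42.8 74. ] 72.3 [([0.468, 0.2172], 8.9)]
   d 0.043 ang 162.4
cap [0.4199 0.1675 0.0506] [0.4206 0.1678 0.0506] r 18.16815185546875 rect [401.5 173.7] [43.7 75.6] 69.3 [([0.3789, 0.1819], 8.6)]
   d 0.044 ang 161.4
placed cap 0
```

View pics/w4.png

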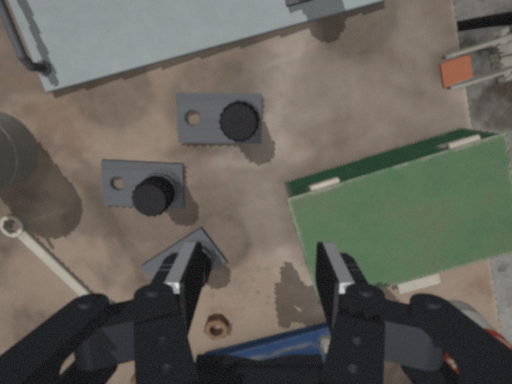

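W2 is unmoved. Descending on it.

Call:
{"op": "carry_out", "data": {
  "series": "0 0.027 -0.03 0; 0 0.027 -0.03 0; 0 0 -0.03 0; 0 0 -0.025 0; 0 0 -0.018 0; 0 0 -0.015 0; 0 0 0 0; 0 0 0 0"
}}

```text
time: 26.32
tool_pos: [0.5095, 0.204, 0.041]
tcp_rot: [2.536, 1.854, 0.002]
wrist_force: [0.6, 0.5, -0.1]
width: 0.603
grip_force: 0.0
```

Call:
{"op": "carry_out", "data": {
  "series": "0 0 0 0; 0 0 0 0; 0 0 0 0; 0 0 0 0; 0 0 0 0",
  "jaw": -1,
  "grip_force": 60
}}

```text
time: 26.95
tool_pos: [0.5098, 0.204, 0.0417]
tcp_rot: [2.535, 1.854, 0.004]
wrist_force: [-0.8, -0.9, 6.3]
width: 0.336
grip_force: 59.5
```

Call:
{"op": "carry_out", "data": {
  "series": "0 0 0.01 0; 0 0 0.02 0; 0 0 0.025 0; 0 0 0.025 0; 0 0 0 -8; 0 0 0 -9; 0 0 0 -9; 0.0037 0.0133 0 -9; 0.0037 0.0133 0 -9; 0.0037 0.0133 0 -9; 0.0037 0.0133 0 -9; 0.0037 0.0133 0 -8; 0.0037 0.0133 0 -6; 0.004 0.0138 0 0; 0 0 0 0; 0 0 0 0"
}}

```text
time: 28.95
tool_pos: [0.5344, 0.297, 0.1199]
tcp_rot: [3.139, -0.098, -0.001]
wrist_force: [0.2, -0.7, -3.6]
width: 0.335
grip_force: 59.8
```

```bash
python3 now.py w5; python3 hand.py w5 176 239 0.0357
```

```text
[0.5344 0.297  0.1199] yaw -3.59 F [ 0.2 -0.7 -3.6] w 0.335 59.77892518043518
plate top z model 0.0843 depth 0.0807
hole px [177.  231.5] [18.5 23.6] world [0.54  0.338] rel TCP [0.0055 0.0411]
edge dir deg 86.05956550966849 39 resid 0.0001417277768286874 perp dist edge from TCP 0.024
```

Call:
{"op": "carry_out", "data": {
  "series": "0 0.0006 -0.02 -0.2; 0 0 -0.02 0; 0 0 -0.01 0; 0 0 -0.005 0; 0 0 -0.005 0; 0 0 0 0; 0 0 0 0"
}}

```text
time: 29.88
tool_pos: [0.5352, 0.2982, 0.0608]
tcp_rot: [-3.139, 0.106, -0.001]
wrist_force: [0.8, 0.1, -2.9]
width: 0.336
grip_force: 59.8
```

Call:
{"op": "carry_out", "data": {
  "series": "0 0 -0.003 0; 0 0 -0.003 0; 0 0 -0.003 0; 0 0 0 0"
}}

```text
time: 30.38
tool_pos: [0.5348, 0.298, 0.0511]
tcp_rot: [3.14, -0.106, -0.0]
wrist_force: [-0.3, 0.4, -1.7]
width: 0.335
grip_force: 59.8
```

Call:
{"op": "carry_out", "data": {
  "series": "0 0 -0.001 0; 0 0 -0.001 0; 0 0 -0.001 0; 0 0 0 0"
}}

```text
time: 30.88
tool_pos: [0.535, 0.298, 0.0496]
tcp_rot: [3.14, -0.106, 0.0]
wrist_force: [-4.9, -2.0, 8.7]
width: 0.333
grip_force: 61.1
```

Call:
{"op": "carry_out", "data": {
  "series": "0 0 0 0; 0 0 0 0; 0 0 0.02 0; 0 0 0.05 0; 0 0 0.03 0; -0.0143 -0.0229 0.005 9.2; -0.0143 -0.0229 0.005 9.2; -0.0143 -0.0229 0.005 9.2; -0.0143 -0.0229 0.005 9.2; -0.0143 -0.0229 0.005 9.2; -0.0143 -0.0229 0.005 9.2; -0.0143 -0.0229 0.005 9.2; -0.0143 -0.0229 0.005 8.7; 0 0 0 0; 0 0 0 0",
  "jaw": 0.2
}}

```text
time: 32.75
tool_pos: [0.4213, 0.1152, 0.1892]
tcp_rot: [2.587, 1.781, 0.004]
wrist_force: [1.0, -0.2, -0.4]
width: 0.599
grip_force: 0.0
```

```bash
python3 now.py w6; python3 m.py w6.npz "[(.4205,.1677),(.427,.091)]"
```

```text
[0.4213 0.1152 0.1892] yaw 69.1 F [ 1.  -0.2 -0.4] w 0.599 0.0
cap [0.4191 0.1672 0.0505] [0.4191 0.1672 0.0505] r 19.436634063720703 rect [400.4 173.4] [42.2 74.5] 69.1 [([0.3796, 0.1827], 9.5)]
   d 0.0424 ang 158.5
cap [0.4257 0.091  0.0505] [0.4257 0.0909 0.0505] r 17.585603713989258 rect [406.6  85.1] [75.2 44.1] 15.4 [([0.3841, 0.0786], 7.4), ([0.3768, 0.0943], 2.5)]
   d 0.0434 ang -163.6
   d 0.049 ang 176.0
```

Call:
{"op": "carry_out", "data": {
  "series": "-0.0022 0.026 -0.03 0; 0 0.026 -0.03 0; 0 0 -0.03 0; 0 0 -0.025 0; 0 0 -0.018 0; 0 0 -0.016 0; 0 0 0 0; 0 0 0 0"
}}

```text
time: 33.8
tool_pos: [0.4189, 0.1671, 0.0397]
tcp_rot: [2.585, 1.785, 0.001]
wrist_force: [-0.2, 0.9, 0.1]
width: 0.604
grip_force: 0.0
```

Call:
{"op": "carry_out", "data": {
  "series": "0 0 0 0; 0 0 0 0; 0 0 0 0; 0 0 0 0; 0 0 0 0",
  "jaw": -1,
  "grip_force": 60
}}

```text
time: 34.42
tool_pos: [0.4192, 0.1671, 0.0405]
tcp_rot: [2.585, 1.784, 0.003]
wrist_force: [-1.2, -0.2, 6.6]
width: 0.334
grip_force: 59.5
```

Call:
{"op": "carry_out", "data": {
  "series": "0 0 0.01 0; 0 0 0.02 0; 0 0 0.025 0; 0 0 0.025 0; 0 0 0 -8; 0 0 0 -9; 0 0.01 0 -9; 0.0077 0.0178 0 -9; 0.0077 0.0178 0 -9; 0.0077 0.0178 0 -9; 0.0077 0.0178 0 -9; 0.0077 0.0178 0 -8; 0.0077 0.0178 0 -3; 0.0077 0.0178 0 0; 0 0 0 0; 0 0 0 0"
}}

```text
time: 36.42
tool_pos: [0.4717, 0.301, 0.119]
tcp_rot: [3.139, -0.102, -0.002]
wrist_force: [-0.0, -0.3, -2.9]
width: 0.333
grip_force: 59.8
```

```bash
python3 now.py w7; python3 hand.py w7 176 239 0.0345
```

```text
[0.4717 0.301  0.119 ] yaw -3.72 F [-0.  -0.3 -2.9] w 0.333 59.822922348976135
plate top z model 0.0845 depth 0.082
hole px [175.9 233.7] [18.8 24.1] world [0.4766 0.3423] rel TCP [0.005  0.0416]
edge dir deg 86.27572230844345 39 resid 3.00595902612852e-17 perp dist edge from TCP 0.0241
```

Call:
{"op": "carry_out", "data": {
  "series": "0.001 0.0005 -0.02 0; 0 0 -0.02 0; 0 0 -0.01 0; 0 0 -0.005 0; 0 0 -0.005 0; 0 0 0 0; 0 0 0 0"
}}

```text
time: 37.35
tool_pos: [0.4736, 0.3021, 0.0598]
tcp_rot: [-3.139, 0.103, -0.001]
wrist_force: [-0.3, 0.6, -3.2]
width: 0.334
grip_force: 59.8
```

Call:
{"op": "carry_out", "data": {
  "series": "0 0 -0.003 0; 0 0 -0.003 0; 0 0 -0.003 0; 0 0 -0.001 0; 0 0 -0.001 0; 0 0 0 0"
}}

```text
time: 38.1
tool_pos: [0.4731, 0.3019, 0.0486]
tcp_rot: [3.14, -0.103, -0.0]
wrist_force: [-3.2, -1.4, 4.1]
width: 0.334
grip_force: 60.4
```

Call:
{"op": "carry_out", "data": {
  "series": "0 0 0 0; 0 0 0 0; 0 0 0.02 0; 0 0 0.05 0; 0 0 0.03 0; -0.003 -0.0234 0.004 10; -0.003 -0.0234 0.004 10; -0.003 -0.0234 0.004 10; -0.003 -0.0234 0.004 10; -0.003 -0.0234 0.004 10; -0.003 -0.0234 0.004 10; -0.003 -0.0234 0.004 10; -0.003 -0.0234 0.004 10; -0.003 -0.0234 0.004 10; -0.003 -0.0234 0.004 10; -0.003 -0.0234 0 9.4; 0 0 0 0; 0 0 0 0",
  "jaw": 0.2
}}

```text
time: 40.35
tool_pos: [0.4404, 0.0448, 0.1884]
tcp_rot: [1.902, 2.5, 0.001]
wrist_force: [0.3, -0.3, -0.2]
width: 0.602
grip_force: 0.0
```

```bash
python3 now.py w8; python3 m.py w8.npz "[(.426,.091)]"
```

```text
[0.4404 0.0448 0.1884] yaw 105.49 F [ 0.3 -0.3 -0.2] w 0.602 0.0
cap [0.4251 0.0901 0.0505] [0.4252 0.0901 0.0505] r 19.362367630004883 rect [406.3  84.2] [74.3 43. ] 15.5 [([0.3845, 0.0782], 9.2)]
   d 0.0424 ang -163.7
```

Call:
{"op": "carry_out", "data": {
  "series": "-0.0076 0.0227 -0.03 0; -0.0076 0.0227 -0.03 0; 0 0 -0.03 0; 0 0 -0.025 0; 0 0 -0.018 0; 0 0 -0.0155 0; 0 0 0 0; 0 0 0 0"
}}

```text
time: 41.4
tool_pos: [0.4255, 0.0901, 0.0403]
tcp_rot: [1.898, 2.503, 0.001]
wrist_force: [0.0, 0.4, 0.9]
width: 0.601
grip_force: 0.0
```

Call:
{"op": "carry_out", "data": {
  "series": "0 0 0 0; 0 0 0 0; 0 0 0 0; 0 0 0 0; 0 0 0 0",
  "jaw": -1,
  "grip_force": 60
}}

```text
time: 42.02
tool_pos: [0.4259, 0.09, 0.041]
tcp_rot: [1.898, 2.502, 0.002]
wrist_force: [-2.3, -0.5, 6.6]
width: 0.337
grip_force: 59.4
```

Call:
{"op": "carry_out", "data": {
  "series": "0 0 0.01 0; 0 0 0.02 0; 0 0 0.025 0; 0 0 0.025 0; 0 0.01 0 -8; 0 0.016 0 -10; 0 0.019 0 -10; -0.002 0.019 0 -10; -0.002 0.019 0 -10; -0.002 0.019 0 -10; -0.002 0.019 0 -10; -0.002 0.019 0 -10; -0.002 0.019 0 -10; -0.002 0.019 0 -10; -0.0012 0.019 0 -10; 0 0.019 0 -1.4; 0 0 0 0; 0 0 0 0; 0 0 0 0"
}}

```text
time: 44.4
tool_pos: [0.4096, 0.3051, 0.1196]
tcp_rot: [3.139, -0.104, -0.001]
wrist_force: [-0.3, -0.5, -1.8]
width: 0.336
grip_force: 59.6
```

```bash
python3 now.py w9; python3 hand.py w9 176 239 0.035
```

```text
[0.4096 0.3051 0.1196] yaw -3.78 F [-0.3 -0.5 -1.8] w 0.336 59.64061975479126
plate top z model 0.0847 depth 0.083
hole px [175.7 234.4] [18.5 24.3] world [0.414  0.3467] rel TCP [0.0043 0.0416]
edge dir deg 86.21659325731589 39 resid 1.941208119745524e-17 perp dist edge from TCP 0.0233
```

Call:
{"op": "carry_out", "data": {
  "series": "0.0016 0.0005 -0.02 0; 0 0 -0.02 0; 0 0 -0.01 0; 0 0 -0.005 0; 0 0 -0.005 0; 0 0 0 0; 0 0 0 0"
}}

```text
time: 45.32
tool_pos: [0.4117, 0.3066, 0.0603]
tcp_rot: [-3.139, 0.103, -0.001]
wrist_force: [-0.1, -0.5, -2.7]
width: 0.337
grip_force: 59.9
```

Call:
{"op": "carry_out", "data": {
  "series": "0 0 -0.003 0; 0 0 -0.003 0; 0 0 -0.003 0; 0 0 -0.001 0; 0 0 -0.001 0; 0 0 0 0"
}}

```text
time: 46.08
tool_pos: [0.4114, 0.3063, 0.0491]
tcp_rot: [3.14, -0.103, -0.0]
wrist_force: [-1.0, -1.1, 1.8]
width: 0.332
grip_force: 60.2
```

Call:
{"op": "carry_out", "data": {
  "series": "0 0 -0.001 0; 0 0 0 0; 0 0 0 0; 0 0 0.02 0; 0 0 0.05 0; 0 0 0.05 0; 0.03 -0.01 0.05 0; 0.03 -0.01 0.04 0; 0.03 -0.01 0.03 0; 0 0 0 0; 0 0 0 0",
  "jaw": 0.2
}}

```text
time: 47.45
tool_pos: [0.5004, 0.2762, 0.2866]
tcp_rot: [3.139, -0.104, -0.003]
wrist_force: [-0.2, 0.3, -0.8]
width: 0.601
grip_force: 0.0
```

```bash
python3 now.py wA
python3 - <<'E'
from h import *
z=np.load("wA.npz");P=z["P"];im=z["im"];K,p,r=z["K"],z["p"],z["r"]
for c in[(.5977,.293),(.535,.298),(.473,.302),(.4114,.306)]:
    k=(np.hypot(P[...,0]-c[0],P[...,1]-c[1])<.022)&(P[...,2]>.045)&(P[...,2]<.08)
    zz=np.percentile(P[k][:,2],80); k&=np.abs(P[...,2]-zz)<.005
    # plate top heights around the pin side and front corners, carrier frame
    n=np.array([.0656,.99785]);d=np.array([.99785,-.0656]);o=[]
    for a,b in[(30,17),(30,-17),(52,17),(52,-17),(5,19),(5,-19)]:
        q=np.array(c)+n*a*1e-3+d*b*1e-3; m=np.hypot(P[...,0]-q[0],P[...,1]-q[1])<.003; o.append(np.nanmedian(P[...,2][m]).round(4) if m.any() else None)
    print("cap",np.median(P[k],0).round(4),"plate z",o)
cv2.imwrite("pics/wAc.png",cv2.resize(im[0:290,120:420],None,fx=2,fy=2,interpolation=cv2.INTER_CUBIC))
E
```

```text
[0.5004 0.2762 0.2866] yaw -3.78 F [-0.2  0.3 -0.8] w 0.601 0.0
cap [0.5961 0.293  0.0584] plate z [np.float64(0.0127), np.float64(0.0129), np.float64(0.0129), np.float64(0.0124), np.float64(0.0123), np.float64(0.0125)]
cap [0.536  0.2983 0.0584] plate z [np.float64(0.0127), np.float64(0.0127), np.float64(0.0124), np.float64(0.0123), np.float64(0.0125), np.float64(0.3412)]
cap [0.474  0.3009 0.0583] plate z [np.float64(0.0138), np.float64(0.0125), np.float64(0.0121), np.float64(0.0124), np.float64(0.0124), None]
cap [0.4125 0.3055 0.0584] plate z [np.float64(0.0126), np.float64(0.0124), np.float64(0.0124), np.float64(0.012), np.float64(0.0124), None]
```

View pics/wAc.png

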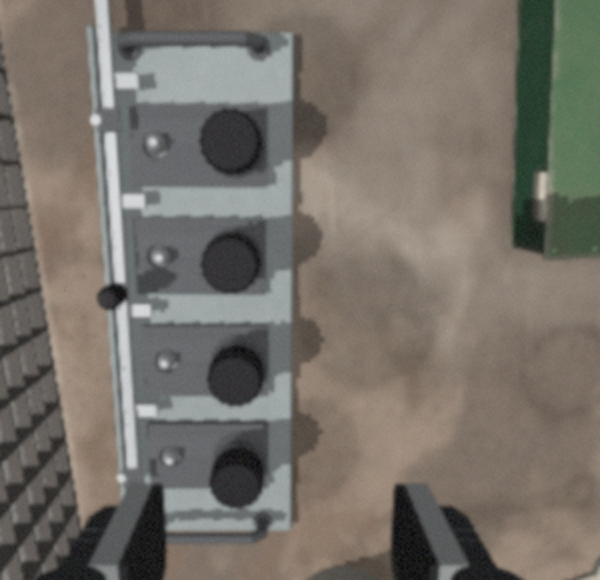

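All four plates lie flat and square at equal height, with caps home. Now to close the keeper.

Call:
{"op": "carry_out", "data": {
  "series": "0.0053 0.0225 -0.03 0; 0.0053 0.0225 -0.03 0; 0.0053 0.0225 -0.03 0; 0.0053 0.0223 -0.03 0; 0 0 -0.03 0; 0 0 -0.03 0; 0 0 -0.03 0; 0 0 -0.014 0; 0 0 -0.012 0; 0 0 0 0; 0 0 0 0",
  "jaw": -0.2
}}

```text
time: 48.88
tool_pos: [0.5233, 0.3667, 0.0529]
tcp_rot: [-3.139, 0.103, -0.002]
wrist_force: [0.1, 0.2, -1.1]
width: 0.4
grip_force: 0.0
```

Call:
{"op": "carry_out", "data": {
  "series": "0 0 0 0; 0 0 0 0; 0 0 0 0; 0 0 0 0; 0 0 0 0; 0 0 0 0",
  "jaw": -1,
  "grip_force": 40
}}

```text
time: 49.62
tool_pos: [0.5234, 0.3661, 0.0531]
tcp_rot: [-3.14, 0.103, -0.002]
wrist_force: [-1.3, -3.3, 5.9]
width: 0.131
grip_force: 39.3
```

Call:
{"op": "carry_out", "data": {
  "series": "-0.004 0.00026 0 0; -0.004 0.00026 0 0; -0.004 0.00026 0 0; -0.004 0.00026 0 0; -0.003 0.00026 0 0; 0 0 0 0"
}}

```text
time: 50.38
tool_pos: [0.5045, 0.3674, 0.0531]
tcp_rot: [-3.14, 0.103, -0.003]
wrist_force: [0.4, -4.3, 6.1]
width: 0.129
grip_force: 39.5
```

Call:
{"op": "carry_out", "data": {
  "series": "-0.002 0.00013 0 0; -0.002 0.00013 0 0; -0.0015 0.0001 0 0; -0.001 0 0 0; 0 0 0 0"
}}

```text
time: 51.0
tool_pos: [0.4994, 0.3678, 0.0532]
tcp_rot: [-3.139, 0.102, -0.007]
wrist_force: [3.7, -5.4, 4.5]
width: 0.131
grip_force: 39.2
```

Call:
{"op": "carry_out", "data": {
  "series": "-0.001 0 0 0; -0.001 0 0 0; -0.001 0 0 0; 0 0 0 0"
}}

```text
time: 51.5
tool_pos: [0.4992, 0.3678, 0.0532]
tcp_rot: [-3.138, 0.102, -0.016]
wrist_force: [12.8, -3.9, -0.5]
width: 0.128
grip_force: 39.1
```

Hard stop reached at full travel. Releasing and checking.

Call:
{"op": "carry_out", "data": {
  "series": "0.002 0 0 0; 0 0 0 0; 0 0 0 0; 0 0 0.02 0; 0 0 0.05 0; 0 0 0.05 0; 0 -0.03 0.04 0; 0 -0.03 0.04 0; 0 -0.03 0.04 0; 0 0 0 0; 0 0 0 0",
  "jaw": -0.2
}}

```text
time: 52.88
tool_pos: [0.4959, 0.278, 0.2927]
tcp_rot: [-3.139, 0.104, -0.002]
wrist_force: [-0.4, -0.1, 0.2]
width: 0.396
grip_force: 0.0
```

```bash
python3 now.py wB
python3 - <<'E'
from h import *
z=np.load("wB.npz");P=z["P"];im=z["im"]
for c in[(.5977,.293),(.535,.298),(.473,.302),(.4114,.306)]:
    k=(np.hypot(P[...,0]-c[0],P[...,1]-c[1])<.022)&(P[...,2]>.045)&(P[...,2]<.08)
    print("cap",np.median(P[k],0).round(4))
cv2.imwrite("pics/wBc.png",cv2.resize(im[0:290,120:420],None,fx=2,fy=2,interpolation=cv2.INTER_CUBIC))
E
```

```text
[0.4959 0.278  0.2927] yaw -3.78 F [-0.4 -0.1  0.2] w 0.396 0.0
cap [0.5957 0.293  0.0583]
cap [0.5362 0.2979 0.0584]
cap [0.475  0.3006 0.0582]
cap [0.4141 0.3051 0.0582]
```

View pics/wBc.png

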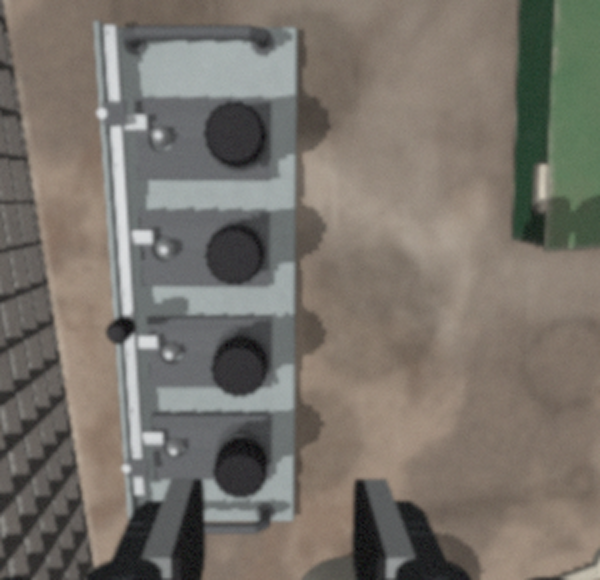

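All four tongues lie over the plates just beside their pins, and the caps are home. Handing in.

```bash
python3 -c "
from workcell import bot
print(bot.finish_job())"
```

```text
the job is handed in; nothing more can be done
None
```

The job is handed in at about 53 s: all four caps are snapped home, the four stubs sit flat and square on the four pins, and the keeper is slid back to its stop with its tongues over the plates; the hand-in returned no verdict.

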